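# Level the landing shelf beside the pizza oven

### The job

The landing shelf beside the pizza oven sags at its foot end. First lay the yellow spirit level on the middle of the shelf, lengthwise between the two white lines, and let go of it; then turn the red wing knob of the levelling foot until the bubble stands centred between the two black marks. Last, press the level's black thumb pad gently down with the fingertips and finish while still pressing it, with the bubble still between its marks; leave the bowl, the can and the pepper mill where they are.

Things in the scene. Friction and masses are not known exactly. Their poses are not given: they have to be found in the camera images.
- level: yellow bar spirit level, loose, 210 x 50 x 28 mm (x, y, z), about 0.45 kg; origin at the centre of its underside, long axis x, z up. Grip it across its 50 mm width at the middle. Curved green vial with two black marks at the middle of its top (up to 34 mm high); raised black thumb pad towards +x, black band round the -x end. Either end may face the foot.
- bubble (a joint): angle in rad of the pale bubble (14 mm wide) along its curved vial (radius 28 mm, centre of curvature 12 mm to the +y side of the middle line), 0 at the middle, positive towards the +x end. It goes to the higher end: 0.25 rad (7 mm) per 0.01 rad of tilt, less far out (0.74 rad at 0.04), settling in 0.7 s. Centred: clear of both black marks (within 0.2 rad of 0).
- pad (a joint): how far the thumb pad is pressed into the level, in m: 0 free, 0.006 fully down. It is sprung, 1200 N/m plus 0.6 N: 3 mm takes about 4 N and fully down about 8 N.
- pad_top (a point): centre of the top face of the black rubber thumb pad (40 x 32 mm) on the level: 77 mm towards +x from the level's origin and 42 mm above its underside when free.
- stand: fixed frame of the landing shelf; origin on the counter below the shelf's centre, z up. The shelf is a black slab, 180 mm along x, 260 mm along y, its top at 85 mm when level. It hinges about an x-wise axis at y = +120 mm, z = 73 mm; the -y end rests on the foot and starts 0.015 to 0.04 rad low (2 to 5 mm low at the middle). Two white lines along y, 49 mm apart, mark the strip for the level.
- knob_grip (a point): grip point in the red wing knob of the foot, on its upright axis: stand's x = 0, y = -200 mm, 132 mm above the counter at all times. x axis along the wing: 52 long, 14 thick (y), z 114 to 146 mm. Clockwise from above raises that end of the shelf: 0.0125 rad of tilt (8 mm of bubble) per rad; 1.2 to 3.2 rad are needed from the start, so regrip. Stiff (0.12 N m), stays where left.
- bowl: bystander: white bowl, 110 mm wide, 50 mm high; origin at the centre of its underside
- can: bystander: food can, 72 mm wide, 100 mm high; origin at the centre of its underside
- mill: bystander: dark wooden pepper mill, 56 mm wide, 122 mm high; origin at the centre of its underside
Not all that is in view belongs to the job. Of the things that look like the level, take the one that is nearest to the robot's base at the start.

How it is judged:
By the outcome, as a careful person would: the job done as asked, in the order asked, and still so for the second after the job is handed in, while the arm keeps its last pose, push and grip.
It also fails if it takes over 72 s, if anything falls off the work surface, if the arm or the gripper's body presses on something with over 40 N, if the wrist force passes 120 N, or if a joint passes its speed limit or range.

### The arm

A 7-joint arm with a two-finger parallel gripper is mounted at the origin on the work surface. World frame = base frame: x ahead of the robot, y to its left, z up, the work surface at z = 0. Lengths are in m, angles in rad, forces in N, time in s.
With the tool pointing down it reaches from about 0.425 to 0.875 m from the base axis. Payload 9.9 kg.
Tool frame: the origin (TCP) lies midway between the tips of the shut fingers; the grasp point (between the pads) lies ctrl.tcp_to_grasp behind it (ctrl.tcp_to_grasp is the distance from the TCP to the grasp point, in m); y points along the fingers, x is the direction in which the jaws open and shut, and the axes are right-handed (so a half turn about y gives the same grasp; the last joint's range is limited). The gripper opens to 85 mm and grips with 20 to 120 N. Pads are 22 mm wide; open, the fingers measure 114 mm over their backs; the gripper's body (76 mm by 85 mm) begins 54 mm behind the grasp point. The pads swing forward as they close: fully open they stand 13 mm farther back than shut.
Start: joints at [-1.317, 0.576, 0.025, 1.437, -0.015, 1.129, -0.057], TCP at [0.224, 0.637, 0.231] pointing down, gripper open.
Joint ranges: [-2.76, 2.76], [-0.34, 2.15], [-1.52, 1.57], [0.19, 2.46], [-1.09, 4.23], [0.17, 1.99], [-2.82, 2.82]. Speed limits (rad/s): [2.22, 2.22, 3.01, 3.01, 3.14, 3.14, 3.14].

### API

Orientations are given as [roll, pitch, yaw] about the fixed x, y, z axes, in that order (R = Rz(yaw) Ry(pitch) Rx(roll)).
In Python, from workcell import ctrl gives the robot as it stands. Calls block until the motion is done:
- ctrl.movep(position, orientation): joint-space move of the TCP to a pose.
- ctrl.line_to(position, feed=0.15, frame=None): straight line of the TCP; frame=None keeps the orientation; feed is the mean speed in m/s.
- ctrl.move_joints(angles): joint-space move.
- ctrl.move_gripper(opening, strength=None): finger opening in m; strength is the grip in N (None keeps the last); returns when the fingers have stopped.
- ctrl.hold(seconds).
- ctrl.inverse_kinematics(position, orientation): joint angles nearest the present ones, or None.
- ctrl.state(): the state.
- ctrl.read_camera(name): name is "scene" or "top" or "wrist"; returns the picture (480x640x3 uint8, red, green, blue); there is no depth.
- ctrl.camera_model(name): a dict with "intrinsics" (3x3 intrinsics, pixels), "dist_coeffs" ([k1, k2, p1, p2, k3] as OpenCV has them; the pictures are not rectified), "camera_from_world" (4x4, takes a point from world to camera coordinates). Camera axes: x right, y down, z forward; pixel columns grow to the right and rows downward; lengths in m; the calibration is good to about 2 mm. A picture is of the moment at which its call begins: read the wrist's pose just before it. camera_model takes no time and is no camera call; for the wrist camera it gives the pose at the moment of the call.
A pose or a line that the arm cannot do raises ctrl.Unreachable and nothing moves.
- ctrl.finish_job(): hands the job in, once; it reports no verdict.
The state is a dict: "time": time; "joints": joint angles; "joint_vel": joint speeds; "joint_efforts": joint torques, N m; "eef_pos": TCP position; "tcp_rot": TCP orientation; "force": force on the tool from outside, world axes, zero at the start; "ft_torque": the same for the moment, N m; "finger_gap": finger opening in m.
Only numpy, scipy, OpenCV 4.12 (cv2) and the standard library are available. Lean on these libraries where they do the work, as an engineer would, in place of code of your own. Each camera call takes 0.05 s, during which the arm holds its last target. There are 200 camera calls.

## Working session

There is one attempt and no reset: what is moved stays moved. The work goes in short steps, each a Python script; the robot and the scene stay as the last script left them, time stands still between calls to the robot, and variables do not carry over. Pictures are saved under pics/ and viewed, about 8 in all and at most 12, crops included, and the job is handed in when it is done.

```bash
ls; mkdir -p pics; python3 - <<'E'
from workcell import ctrl
import cv2,numpy as np
for n in("scene","top"):
    cv2.imwrite(f"pics/{n}0.png",ctrl.read_camera(n)[:,:,::-1])
    m=ctrl.camera_model(n);print(n,np.round(m["camera_from_world"],3).tolist(),m["dist_coeffs"],m["intrinsics"])
s=ctrl.state();print(s["time"],s["eef_pos"],s["tcp_rot"],ctrl.tcp_to_grasp,s["force"])
E
```

```text
pics
scene [[0.835, 0.551, 0.001, -0.407], [0.466, -0.705, -0.534, -0.363], [-0.293, 0.446, -0.846, 1.437], [0.0, 0.0, 0.0, 1.0]] [-0.06517047  0.          0.          0.          0.        ] [[435.40473851   0.         323.88402669]
 [  0.         435.40473851 248.33496179]
 [  0.           0.           1.        ]]
top [[0.02, -1.0, 0.012, -0.203], [-0.997, -0.021, -0.077, 0.603], [0.078, -0.01, -0.997, 1.407], [0.0, 0.0, 0.0, 1.0]] [-0.06848973  0.          0.          0.          0.        ] [[601.89670059   0.         327.8372927 ]
 [  0.         601.89670059 243.72408191]
 [  0.           0.           1.        ]]
0.1 [0.22356103 0.63648173 0.2305474 ] [-1.57087713e+00  1.46004597e-03  1.23306470e+00] 0.0187 [-0.58695532 -0.47606169 -0.07121097]
```

View pics/top0.png

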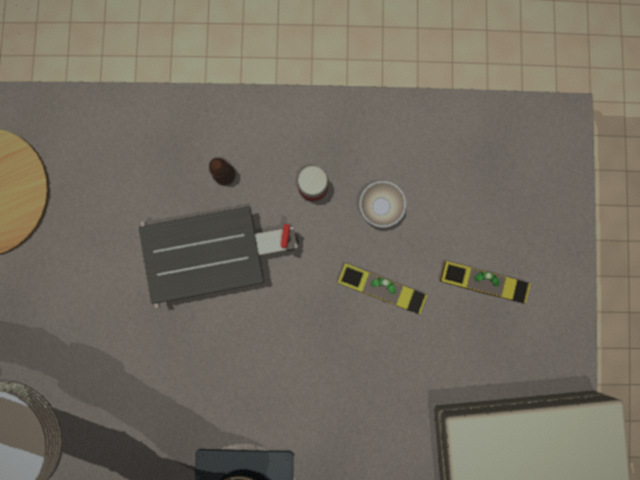

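View pics/scene0.png

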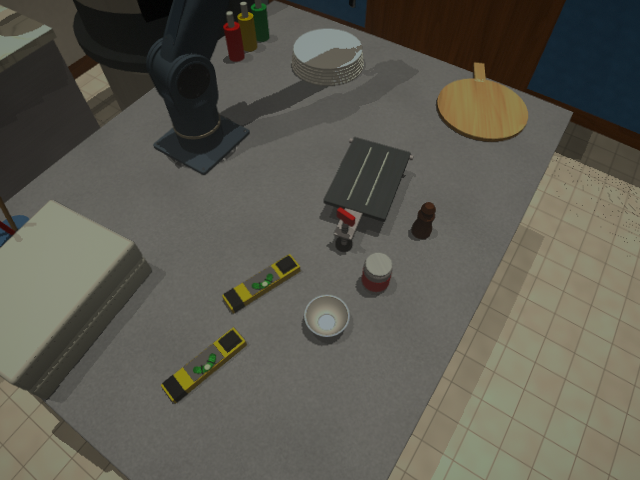

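```bash
cat > h.py <<'E'
from workcell import ctrl
import cv2,numpy as np
from scipy.spatial.transform import Rotation as R
def unproj(m,px,z):
    px=np.array(px,float).reshape(-1,1,2)
    u=cv2.undistortPoints(px,np.array(m["intrinsics"]),np.array(m["dist_coeffs"]))[:,0]
    T=np.array(m["camera_from_world"]);Rm,t=T[:3,:3],T[:3,3]
    c=-Rm.T@t; d=np.c_[u,np.ones(len(u))]@Rm
    return c+d*((np.broadcast_to(z,len(u))-c[2])/d[:,2])[:,None]
def proj(m,P):
    T=np.array(m["camera_from_world"])
    return cv2.projectPoints(np.array(P,float).reshape(-1,1,3),cv2.Rodrigues(T[:3,:3])[0],T[:3,3],np.array(m["intrinsics"]),np.array(m["dist_coeffs"]))[0][:,0]
def snap(n,f,crop=None,k=1):
    m=ctrl.camera_model(n);im=ctrl.read_camera(n)[:,:,::-1]
    cv2.imwrite("pics/raw_"+f,im)
    if crop: im=im[crop[1]:crop[3],crop[0]:crop[2]]
    cv2.imwrite("pics/"+f,cv2.resize(im,None,fx=k,fy=k,interpolation=cv2.INTER_CUBIC))
    return m
def down(yaw): # tool y down; tool x (jaw) along world direction yaw
    return (R.from_euler('z',yaw)*R.from_euler('x',-np.pi/2)).as_euler('xyz')
E
python3 - <<'E'
from h import *
m=ctrl.camera_model("top")
for n,p,z in [("lev pad/band",[(353,277),(415,301),(384,286)],.03),("lev2",[(456,274),(515,290)],.03),("lines",[(153,251),(244,235),(158,274),(249,258)],.085),("shelf",[(141,225),(250,207),(152,302),(263,283)],.083),("knob",[(286,226),(285,248),(286,236)],.146),("can",[(313,178)],.1),("bowl",[(382,204)],.05)]:
    print(n,np.round(unproj(m,p,z),4).tolist())
print(R.from_euler('xyz',ctrl.state()["tcp_rot"]).as_matrix().round(2))
w=ctrl.camera_model("wrist");print(np.round(w["camera_from_world"],3),w["intrinsics"])
im=cv2.imread("pics/top0.png")
a=cv2.resize(im[200:330,130:300],None,fx=4,fy=4,interpolation=cv2.INTER_CUBIC)
cv2.imwrite("pics/t1.png",a)
E
```

```text
lev pad/band [[0.5292, -0.2512, 0.03], [0.4754, -0.3987, 0.03], [0.5094, -0.3248, 0.03]]
lev2 [[0.5411, -0.4959, 0.03], [0.5056, -0.638, 0.03]]
lines [[0.5773, 0.2088, 0.085], [0.6183, 0.0019, 0.085], [0.5252, 0.1952, 0.085], [0.5661, -0.0111, 0.085]]
shelf [[0.6366, 0.2397, 0.083], [0.6832, -0.0096, 0.083], [0.4614, 0.2069, 0.083], [0.5101, -0.0444, 0.083]]
knob [[0.6345, -0.097, 0.146], [0.5864, -0.0961, 0.146], [0.6126, -0.0976, 0.146]]
can [[0.7504, -0.1527, 0.1]]
bowl [[0.7016, -0.3155, 0.05]]
[[ 0.33 -0.   -0.94]
 [ 0.94 -0.    0.33]
 [-0.   -1.   -0.  ]]
[[ 0.33   0.944 -0.003 -0.675]
 [ 0.906 -0.316  0.281 -0.039]
 [ 0.265 -0.095 -0.96   0.378]
 [ 0.     0.     0.     1.   ]] [[372.72678733   0.         324.81981957]
 [  0.         372.72678733 242.20614115]
 [  0.           0.           1.        ]]
```

View pics/t1.png

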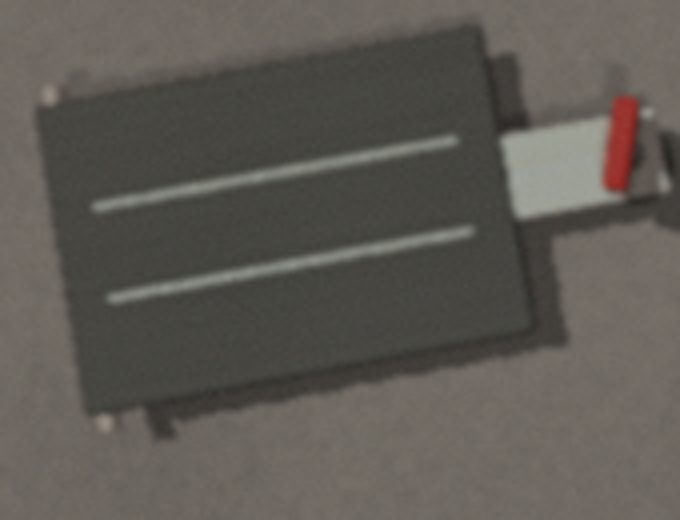

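```bash
python3 - <<'E'
from h import *
m=ctrl.camera_model("top")
c=lambda p:[((x+.5)/4-.5+130,(y+.5)/4-.5+200) for x,y in p]
L=unproj(m,c([(95,207),(456,140),(110,298),(473,231)]),.0845);K=unproj(m,c([(627,97),(617,190),(621,143)]),.146)
S=unproj(m,c([(40,103),(483,27),(92,410),(530,328)]),.083)
print(L.round(4).tolist(),L.mean(0),S.mean(0)); d=(L[1]-L[0]+L[3]-L[2])[:2];print("foot dir deg",np.degrees(np.arctan2(d[1],d[0])))
d/=np.linalg.norm(d);print("knob pred",L.mean(0)[:2]+.2*d,"knob",K.round(4).tolist(),"spacing",(L[0]-L[2])[:2]@[-d[1],d[0]])
print("wing",np.degrees(np.arctan2(*(K[0]-K[1])[[1,0]])))
for nm,P,ys in [("lev",[.505,-.325,.1],[-20,160]),("place",[.573,.098,.15],[11,-169]),("knob",[.613,-.097,.15],range(-180,181,30))]:
    for y in ys:
        q=ctrl.inverse_kinematics(P,down(np.radians(y)));print(nm,y,None if q is None else np.round(q,2))
# go look at level
P=np.array([.505,-.325,.16]); ctrl.movep(P,down(np.radians(-20)))
m=snap("wrist","w1.png");np.save("w1.npy",m["camera_from_world"]);print(ctrl.state()["time"],np.round(m["camera_from_world"],4).tolist())
E
```

```text
[[0.5765, 0.208, 0.0845], [0.6192, 0.0028, 0.0845], [0.5249, 0.1973, 0.0845], [0.5675, -0.0085, 0.0845]] [0.57201723 0.09990911 0.0845    ] [0.57364824 0.09890616 0.083     ]
foot dir deg -78.2775051551687
knob pred [ 0.61265158 -0.09591952] knob [[0.6392, -0.0977, 0.146], [0.5882, -0.0936, 0.146], [0.6139, -0.0951, 0.146]] spacing 0.052754083537977704
wing -4.632975741212011
lev -20 [ 0.16  0.68  0.55  1.81 -0.48  0.8   0.61]
lev 160 [-0.1   0.92  1.13  1.82 -0.95  1.08 -2.08]
place 11 [-0.5   0.55  0.38  1.8  -0.27  0.84  0.21]
place -169 [ 0.02  0.54 -0.41  1.79  0.27  0.87  2.81]
knob -180 [-0.54  1.    1.36  1.71 -1.01  1.31 -2.11]
knob -150 [-0.54  1.    1.36  1.71 -1.01  1.31 -1.59]
knob -120 [-0.5   0.86  1.13  1.71 -0.85  1.15 -1.21]
knob -90 [-0.37  0.7   0.78  1.71 -0.58  0.98 -0.94]
knob -60 [-0.32  0.67  0.69  1.71 -0.51  0.95 -0.49]
knob -30 [-0.27  0.64  0.59  1.7  -0.43  0.92 -0.03]
knob 0 [-0.21  0.62  0.48  1.7  -0.35  0.91  0.42]
knob 30 [-0.15  0.6   0.39  1.7  -0.28  0.89  0.87]
knob 60 [-0.1   0.59  0.29  1.7  -0.21  0.88  1.33]
knob 90 [-0.04  0.58  0.2   1.7  -0.14  0.88  1.79]
knob 120 [ 0.05  0.57  0.05  1.69 -0.04  0.88  2.21]
knob 150 [ 0.15  0.57 -0.1   1.69  0.07  0.88  2.63]
knob 180 [-0.54  1.    1.36  1.71 -1.01  1.31 -2.11]
3.65 [[0.9405, -0.3397, 0.0012, -0.5875], [-0.3263, -0.9026, 0.2809, -0.1435], [-0.0944, -0.2646, -0.9597, 0.2715], [0.0, 0.0, 0.0, 1.0]]
```

View pics/w1.png

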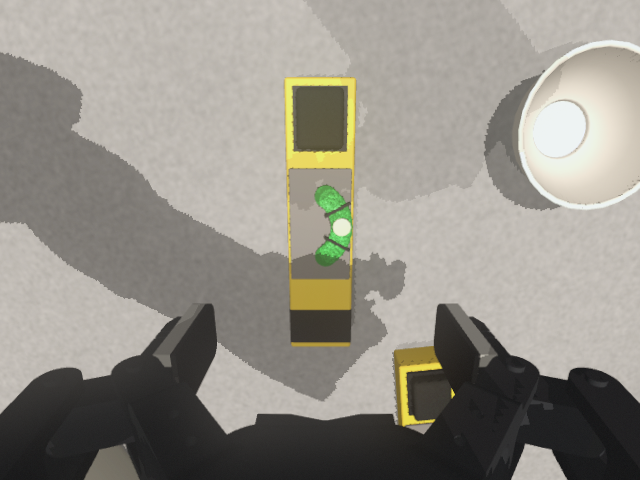

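```bash
python3 - <<'E'
from h import *
m=ctrl.camera_model("wrist")
P=unproj(m,[(285.5,78.5),(355.5,78.5),(290.5,345),(351.5,345)],.028)
print(P.round(4).tolist(),np.linalg.norm(P[0]-P[2]),np.linalg.norm(P[0]-P[1]),np.linalg.norm(P[3]-P[2]))
d=((P[0]+P[1])-(P[2]+P[3]))[:2];a=np.arctan2(d[1],d[0]);c=P.mean(0)
print(c,np.degrees(a)); print("pad chk",unproj(m,[(320,119)],.042),c[:2]+.077*np.array([np.cos(a),np.sin(a)]))
ya=a-np.pi/2
g=[c[0],c[1]]
ctrl.movep([*g,.12],down(ya))
ctrl.line_to([*g,.006],feed=.1)
ctrl.move_gripper(.03,40)
s=ctrl.state();print(s["time"],s["finger_gap"],s["force"],s["eef_pos"])
ctrl.line_to([*g,.15],feed=.12);s=ctrl.state();print(s["time"],s["finger_gap"],s["force"])
ctrl.movep([.572,.0995,.22],down(np.radians(11.7)))
s=ctrl.state();print(s["time"],s["finger_gap"],s["force"],s["eef_pos"])
snap("wrist","w2.png");np.savez("w2.npz",**ctrl.camera_model("wrist"))
E
```

```text
[[0.5187, -0.2142, 0.028], [0.5636, -0.2304, 0.028], [0.447, -0.4072, 0.028], [0.4949, -0.4245, 0.028]] 0.20587854213418236 0.04778262438981862 0.05093561200882749
[ 0.50608097 -0.31906545  0.028     ] 70.06675140360679
pad chk [[ 0.53172625 -0.24764968  0.042     ]] [ 0.5323322  -0.24667849]
5.65 0.04883833939999892 [-2.78016682  2.48014581  5.63004246] [ 0.50566866 -0.31892588  0.00646971]
7.0 0.049102661000826366 [ 0.05430876  1.12139801 -4.23490179]
8.5833 0.049092405514099303 [ 0.21253061  0.57143897 -5.32865139] [0.57208927 0.09771569 0.2199805 ]
```

View pics/w2.png

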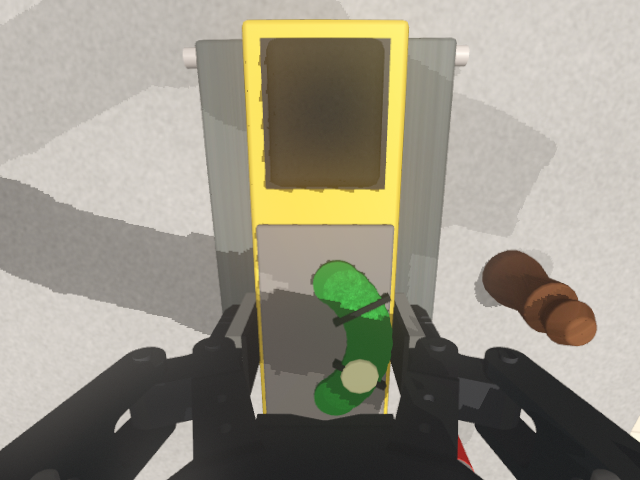

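```bash
python3 - <<'E'
from h import *
m=dict(np.load("w2.npz"))
P=unproj(m,[(197,41),(456.5,39)],.0855);print(P.round(4).tolist(),np.linalg.norm(P[0]-P[1]))
d=(P[1]-P[0])[:2];d/=np.linalg.norm(d);a=np.arctan2(d[1],d[0]);y=np.array([-d[1],d[0]])
print("stand yaw",np.degrees(a),"centre",P.mean(0)[:2]-.13*y)
t=unproj(m,[(244,20),(408,20)],.22-.0065+.028);print("lev far end",t.round(4).tolist(),"ctr",t.mean(0)[:2]-.105*y)
E
```

```text
[[0.4627, 0.2096, 0.0855], [0.6343, 0.2461, 0.0855]] 0.17535526419017847
stand yaw 12.024622238325534 centre [0.57558387 0.10067645]
lev far end [[0.5302, 0.1941, 0.2415], [0.5767, 0.2036, 0.2415]] ctr [0.57534467 0.09614376]
```

```bash
python3 - <<'E'
from h import *
ya=np.radians(11.8);g=[.573,.1005]
ctrl.movep([*g,.115],down(ya)); ctrl.hold(.2)
f0=np.array(ctrl.state()["force"])
ctrl.line_to([*g,.094],feed=.06)
z=.094
while z>.087:
    z-=.0008;ctrl.line_to([*g,z],feed=.02)
    f=np.array(ctrl.state()["force"])-f0
    if f[2]>3: break
print("z",z,f)
ctrl.move_gripper(.064);s=ctrl.state();print(s["time"],s["finger_gap"],s["eef_pos"],s["force"])
ctrl.line_to([*g,.14],feed=.12)
y=np.array([-np.sin(ya),np.cos(ya)])
# look from further back: camera over vial
p=np.array(g)-.11*y
ctrl.movep([*p,.22],down(ya));ctrl.move_gripper(.085);ctrl.hold(.1)
snap("wrist","w3.png");np.savez("w3.npz",**ctrl.camera_model("wrist"));print(ctrl.state()["time"])
E
```

```text
z 0.09000000000000002 [ 1.00639422 -0.96093022  3.2473726 ]
11.3833 0.06402347213410173 [0.5732933  0.10051817 0.09026416] [ 0.63238159  0.32692932 -0.00284564]
13.05
```

View pics/w3.png

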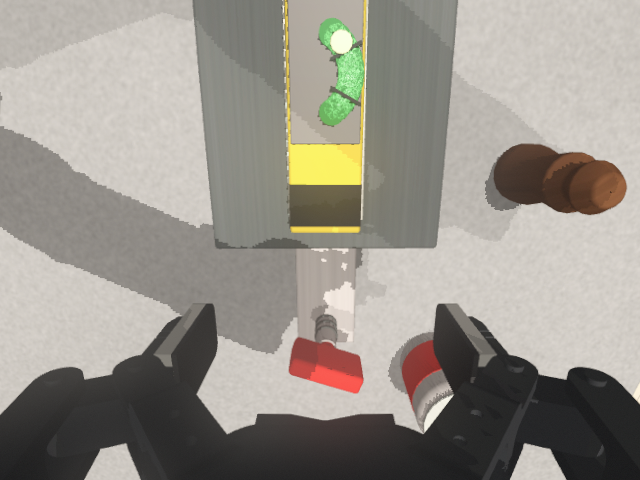

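```bash
cat >> h.py <<'E'
SY=np.radians(11.8);SC=np.array([.573,.1]);KN=SC+.2*np.array([np.sin(SY),-np.cos(SY)])
def bub(m,px,z=.116):
    q=unproj(m,px,z)[:,:2]-SC
    u=np.array([-np.sin(SY),np.cos(SY)]) # level +x (to hinge)
    v=np.array([-u[1],u[0]])             # level +y
    return np.c_[q@u,q@v]
def ang(b): return np.arctan2(b[:,0],.012-b[:,1])
def tilt(a,A=.945): return A/25*np.arctanh(a/A)
def turn(y0,d,z=.117,g=.05):  # grip at jaw yaw y0 (deg), turn by d deg
    ctrl.movep([*KN,.2],down(np.radians(y0)));ctrl.move_gripper(g,60)
    ctrl.line_to([*KN,z],feed=.1);ctrl.move_gripper(.005,60)
    s=ctrl.state();print("grip",s["finger_gap"],s["force"],s["ft_torque"])
    n=max(1,int(np.ceil(abs(d)/12)))
    for i in range(n): ctrl.movep([*KN,z],down(np.radians(y0+d*(i+1)/n)))
    s=ctrl.state();print("end",s["time"],s["finger_gap"],s["force"],s["ft_torque"],s["eef_pos"])
def look(f):
    p=SC-.11*np.array([-np.sin(SY),np.cos(SY)])
    ctrl.movep([*p,.22],down(SY));ctrl.hold(.2)
    m=snap("wrist",f);print(ctrl.state()["time"]);return m
E
python3 - <<'E'
from h import *
m=dict(np.load("w3.npz"))
b=bub(m,[(341,41),(346,48),(346,97),(351,74)]);print("bubble,mark,mark,midvial",b.round(4).tolist(),ang(b))
print("level end y",bub(m,[(326,230)],.106),"shelf edge",bub(m,[(326,246)],.078))
E
```

```text
bubble,mark,mark,midvial [[0.0153, -0.0113], [0.0115, -0.0144], [-0.0165, -0.0148], [-0.0032, -0.0176]] [ 0.58109267  0.4097672  -0.55130081 -0.10640903]
level end y [[-0.10416299 -0.0026649 ]] shelf edge [[-0.12452599 -0.00280191]]
```

```bash
python3 - <<'E'
from h import *
turn(85.5,-145)
ctrl.move_gripper(.05);ctrl.line_to([*KN,.2],feed=.15)
look("w4.png");np.savez("w4.npz",**ctrl.camera_model("wrist"))
E
```

```text
grip 0.013130156279930834 [-2.02713273  7.39128509  7.88439375] [1.68127653 0.54503484 0.01749713]
end 19.5167 0.013328185825938369 [-2.86773548 10.21346041 12.53746042] [ 2.05649283  0.87257307 -0.12743373] [ 0.61416536 -0.09280588  0.11788897]
21.7583
```

View pics/w4.png

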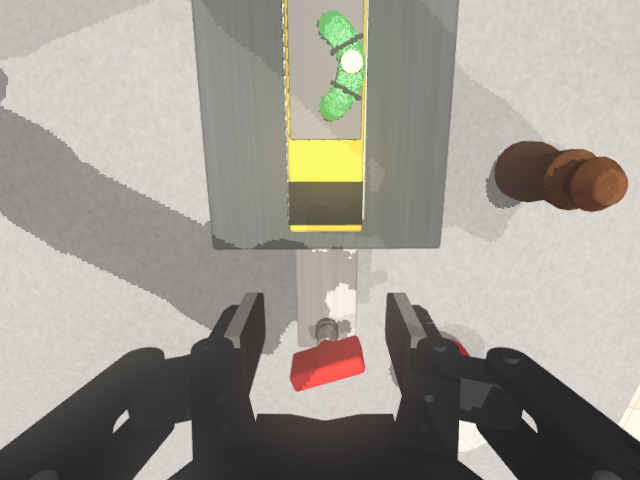

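```bash
python3 - <<'E'
from h import *
turn(-59.5,-20)
ctrl.move_gripper(.05);ctrl.line_to([*KN,.2],feed=.15)
p=SC-.07*np.array([-np.sin(SY),np.cos(SY)])
ctrl.movep([*p,.22],down(SY));ctrl.move_gripper(.085);ctrl.hold(.3)
snap("wrist","w5.png");np.savez("w5.npz",**ctrl.camera_model("wrist"));print(ctrl.state()["time"])
E
```

```text
grip 0.013010991225108116 [-7.75303837  9.7054702  12.21271227] [1.72072149e+00 1.46989577e+00 3.24041215e-04]
end 24.7417 0.012967711629119237 [-8.5039782  10.45369533 13.96892421] [ 2.16260828  1.79349559 -0.11692028] [ 0.61273026 -0.09313527  0.11766853]
27.7083
```

View pics/w5.png

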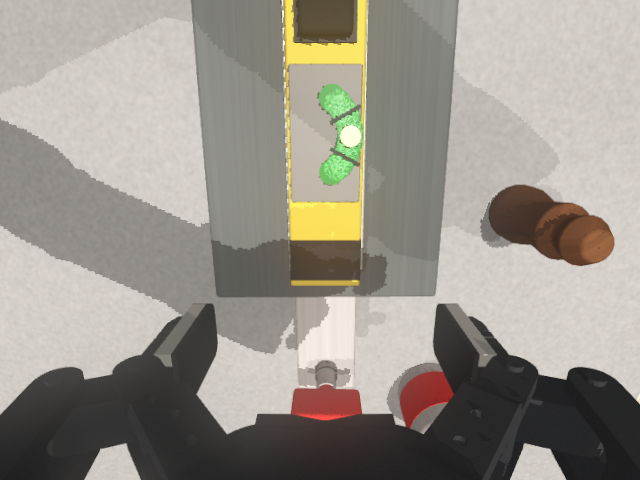

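```bash
python3 - <<'E'
from h import *
m=dict(np.load("w5.npz"))
print("end",bub(m,[(326,285)],.113).round(4),"edge",bub(m,[(326,296)],.085).round(4),"recess ends",bub(m,[(325,65),(325,202)],.113).round(4).tolist(),"pad near edge",bub(m,[(325,42)],.127).round(4).tolist(),"marks",bub(m,[(348,113),(350,158)],.118).round(4).tolist())
im=ctrl.read_camera("top")[:,:,::-1];cv2.imwrite("pics/t2.png",cv2.resize(im[200:330,130:300],None,fx=4,fy=4,interpolation=cv2.INTER_CUBIC))
u=np.array([-np.sin(SY),np.cos(SY)])
for y in(0,180,150,-150,90,-90):
    q=ctrl.inverse_kinematics([*(SC+.075*u),.125],down(SY+np.radians(y)));print(y,None if q is None else np.round(q,2))
E
```

```text
end [[-0.1041 -0.0027]] edge [[-0.1255 -0.0028]] recess ends [[0.0416, -0.0018], [-0.0437, -0.0019]] pad near edge [[0.0516, -0.0017]] marks [[0.0131, -0.0161], [-0.0143, -0.0178]]
0 [-0.84  0.68  0.77  1.83 -0.61  0.88  0.43]
180 [ 0.15  0.68 -0.86  1.8   0.61  0.96  2.38]
150 [-0.42  0.56  0.06  1.82 -0.04  0.77  2.48]
-150 [ 0.33  0.87 -1.29  1.79  0.9   1.22  2.63]
90 [-0.6   0.58  0.34  1.82 -0.27  0.78  1.66]
-90 [-1.    0.89  1.19  1.84 -0.94  1.11 -0.82]
```

View pics/t2.png

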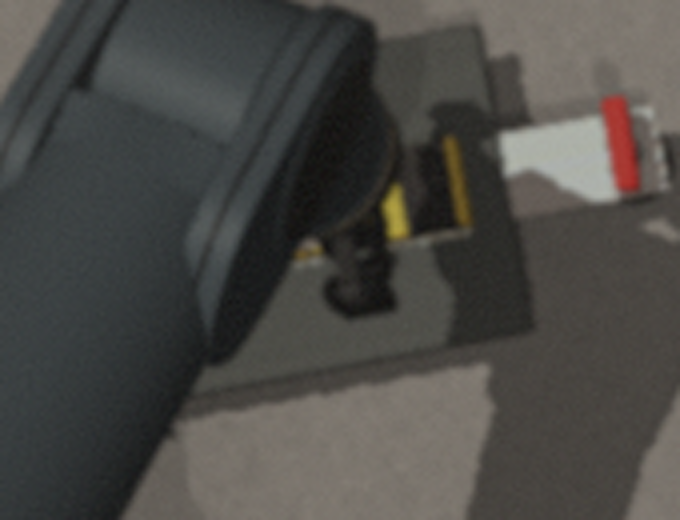

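```bash
python3 - <<'E'
from h import *
u=np.array([-np.sin(SY),np.cos(SY)]);g=SC+.074*u;o=down(SY+np.pi)
ctrl.line_to([*(SC-.07*u),.28],feed=.15);ctrl.move_gripper(0,40)
ctrl.movep([*g,.26],o);ctrl.line_to([*g,.15],feed=.12);ctrl.hold(.3)
s=ctrl.state();f0=np.array(s["force"]);print(s["eef_pos"],f0)
snap("wrist","w6.png");np.savez("w6.npz",**ctrl.camera_model("wrist"));print(s["time"])
E
```

```text
[0.55804035 0.17246983 0.15038682] [-0.14482971  0.30031878 -0.3151299 ]
32.2167
```

View pics/w6.png

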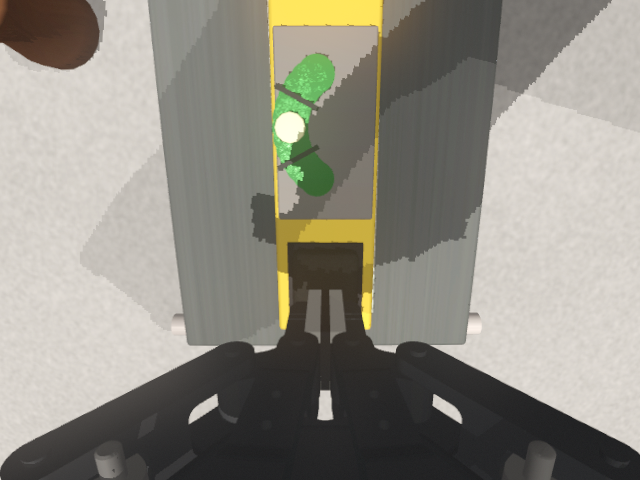

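```bash
python3 - <<'E'
from h import *
u=np.array([-np.sin(SY),np.cos(SY)]);g=SC+.074*u
f0=np.array(ctrl.state()["force"])
ctrl.line_to([*g,.132],feed=.06);z=.132;zc=None
while z>.118:
    z-=.0006;ctrl.line_to([*g,z],feed=.02);ctrl.hold(.1)
    s=ctrl.state();f=np.array(s["force"])-f0;print(round(z,4),s["eef_pos"][2].round(5),f.round(2))
    if f[2]>5: break
ctrl.hold(1.2);s=ctrl.state();print(s["time"],s["eef_pos"],np.array(s["force"])-f0)
snap("wrist","w7.png")
E
```

```text
0.1314 0.13159 [ 0.26 -0.23  0.47]
0.1308 0.1308 [ 0.26 -0.62  0.13]
0.1302 0.13019 [-0.29 -0.85 -0.34]
0.1296 0.12962 [ 0.29 -0.04  0.4 ]
0.129 0.12897 [ 0.38 -0.54 -0.09]
0.1284 0.12838 [0.36 0.19 1.13]
0.1278 0.12781 [-0.25 -0.08 -0.35]
0.1272 0.12725 [ 0.27 -0.28  1.4 ]
0.1266 0.12664 [ 0.65 -0.23  1.27]
0.126 0.12604 [0.54 0.94 2.39]
0.1254 0.12547 [1.08 0.04 3.17]
0.1248 0.12487 [ 0.03 -0.42  3.27]
0.1242 0.12428 [ 0.12 -0.43  3.74]
0.1236 0.12365 [1.78 0.13 5.03]
38.8167 [0.55788808 0.17244952 0.12360889] [0.4779194  0.55130244 5.7266883 ]
```

View pics/w7.png

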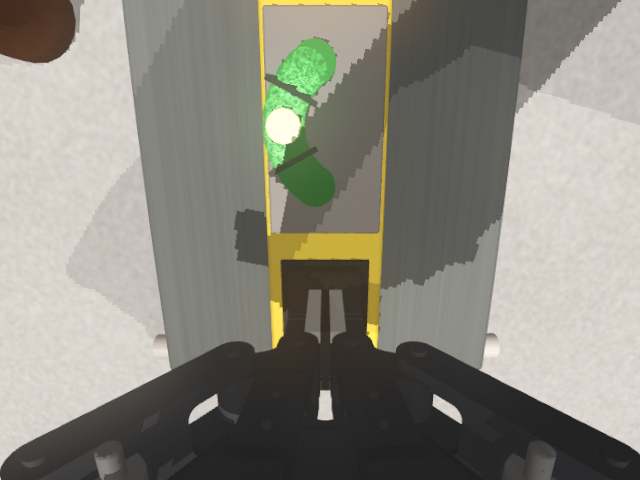

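```bash
python3 -c "
from workcell import ctrl
s=ctrl.state();print(s['time'],s['force']);ctrl.finish_job()"
```

```text
38.8667 [-0.25360362  0.43446428  4.96009917]
the job is handed in; nothing more can be done
```

The job is handed in at 38.9 s of the 72 s allowed, with the fingertips still pressing the thumb pad. The call reported no verdict.

- **Level:** I took the yellow level nearest the base, laid it lengthwise on the shelf between the white lines with the pad towards the hinge, and let go.
- **Knob:** I turned the red wing knob 145° clockwise, looked, regripped and turned it another 20°.
- **Press:** I pressed the pad with shut fingertips. It is about 3.5 mm down at roughly 5 N.

**Last checks:** in the final wrist picture, taken while pressing, the bubble is at row 125 and the two marks at about rows 82 and 168, so it is centred. I did not touch the bowl, the can or the mill, but I took no final picture of all three.

**Disagreements:**
- The wrist camera puts the level about 4 mm towards the foot from the shelf's exact middle, which is close to the calibration error, so I left it.
- The arm hid the level in the last top-camera picture, so I could not cross-check its position from there.

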